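# Line up the key cups with the straightedge

## Robot

A 7-joint arm with a two-finger parallel gripper is mounted at the origin on the work surface. World frame = base frame: x ahead of the robot, y to its left, z up, the work surface at z = 0. Lengths are in mm, angles in rad, forces in N, time in s.
With the tool pointing down it reaches from about 400 to 875 mm from the base axis. Payload 4.4 kg.
Tool frame: the origin (TCP) lies at the very end of the fingers, on their centre line; the grasp point (between the pads) lies 19 mm behind it; y points along the fingers, z is the direction in which the jaws open and shut, and the axes are right-handed (so a half turn about y gives the same grasp; the last joint's range is limited). The gripper opens to 85 mm and grips with 20 to 120 N. Pads are 22 mm wide; open, the fingers measure 114 mm over their backs; the gripper's body (76 mm by 85 mm) begins 54 mm behind the grasp point. The pads swing forward as they close: fully open they stand 13 mm farther back than shut.
Start: joints at [-1.375, 0.628, 0.038, 1.517, -0.027, 0.996, -0.02], TCP at [168.208, 627.873, 231.313] pointing down, gripper open.
Joint ranges: [-3.06, 3.06], [-0.37, 2.12], [-1.25, 1.32], [0.18, 2.47], [-1.1, 4.24], [0.23, 1.98], [-2.94, 2.94]. Speed limits (rad/s): [2.57, 2.57, 3.14, 3.14, 3.14, 3.14, 3.14].

## Interface

Orientations are given as [roll, pitch, yaw] about the fixed x, y, z axes, in that order (R = Rz(yaw) Ry(pitch) Rx(roll)).
In Python, from cell import ctrl, imaging, finish_job gives the robot as it stands.
- The arm moves only by the shell command python3 -m inch 'ROWS'. ROWS is JSON, one flat list of numbers, 7 for each row, row after row: the opening, from 0 (shut) to 1 (fully open), then the shift along the tool's x, y, z in cm, then the turn, a rotation vector about the tool's x, y, z in degrees. A call has 1 to 12 rows; each row is the pose to reach, as a shift and turn from the pose commanded when the call began, along the tool's axes at that moment; what a row does not reach only later rows make up. A row lasts 1/10 s, in which the tool goes at most 50 mm and 8.59 degrees, less where a joint would pass 70% of its speed; a pose out of reach is approached as far as the arm can. A call with a gripper value outside its range is refused whole. The fingers move at their own pace and stop on an object; the grip force is fixed at half the most. Time passes only in rows, so rows that repeat a pose let the fingers close. It gives the time, the measured TCP pose, the force and the opening at its end, in the units of the state.
- ctrl.read_state(): the state, without advancing time (a new reading comes with each control period).
- imaging.get_image(name): name is "side" or "top" or "wrist"; returns a dict with "img" (384x512x3 uint8, red, green, blue), "fx", "fy", "cx", "cy" (pixels), "R" (3x3) and "t" (3): a world point X has camera coordinates R X + t. Camera axes: x right, y down, z forward; pixel columns grow to the right and rows downward; lengths in mm; the calibration is good to about 2 mm. A picture is of the moment at which its call begins. There is no depth.
- finish_job(): hands the job in, once; it reports no verdict.
The state is a dict: "clock": time; "qpos": joint angles; "qd": joint speeds; "tau": joint torques, N m; "eef_pos": TCP position; "tool_rot": TCP orientation; "force": force on the tool from outside, world axes, zero at the start; "torque": the same for the moment, N m; "width": finger opening in mm.
Only numpy, scipy, OpenCV 4.12 (cv2) and the standard library are available. Lean on these libraries where they do the work, as an engineer would, in place of code of your own. Each camera call takes 0.05 s, during which the arm holds its last target.

## Task

Draw the aluminium straightedge out from under the hooks of the peg rack by its free end, lay it flat on the table or mat and let go, then take it again by the middle. With its edge push the five brass key cups away from the robot into one straight row, the rims nearest the robot just on the white line of the mat. Then draw the straightedge back clear of the cups and the line on the robot's side, lay it flat and let go; keep the fingers off the cups and leave everything else where it is.

Things in the scene. Friction and masses are not known exactly. Their poses are not given: they have to be found in the camera images.
- mat: black rubber mat, 280 (its x) x 400 (its y) x 3 thick, fixed flat on the green table (table top at z = 0), somewhat turned. Origin: centre of its underside; x points away from the robot, y to the robot's left.
- mat_line (a point): middle of the white line on the mat's top (height 3 mm), 50 mm beyond the mat's centre in the mat's +x. The line is 3 wide and 300 long, along the mat's y; the point's axes are the mat's.
- rack: fixed wooden pegboard rack. Origin: at the table, mid-width. -x is its open front, facing the robot. Foot 12 thick: x -55..55, y -130..90. Pegboard: x 40..55, y -90..90, 188 high. Dowel pegs at y -60, 0, 60 reach to x -58, 150 high; from each a fixed steel hook hangs at x -20, lowest point 61 above the table: draw out what lies below level, to the front.
- straightedge: aluminium straightedge, 220 g, 250 long (y), on the rack's foot, its -y end (red) clear of the pegboard by 95 mm or more. Blade 5 thick, x -12..40; web to pinch x -5..5, full length, 40 high. Origin: underside, below the web's middle. +x edge, 40 from the web's mid-plane, pushes; at start it faces away from the robot within 0.3 rad. Keep fingertips above the blade.
- straightedge_mid (a point): the middle of the web's length (blue patch 60 long), 27 above the underside: where to hold it for pushing, within 40 mm
- edge_left (a point): left (+y) end of the pushing edge, 2.5 above the underside
- edge_right (a point): right (-y) end of the pushing edge, 2.5 above the underside
- cup1: brass saxophone key cup, a disc 32 dia x 12 tall with a small boss to 15.5; one of five loose, alike and in no fixed order, in a ragged row on the robot's side of their places at the line, 34 to 50 mm apart along the line. About 35 g. Origin: centre of its underside.
- cup2: brass saxophone key cup, a disc 32 dia x 12 tall with a small boss to 15.5; one of five loose, alike and in no fixed order, in a ragged row on the robot's side of their places at the line, 34 to 50 mm apart along the line. About 35 g. Origin: centre of its underside.
- cup3: brass saxophone key cup, a disc 32 dia x 12 tall with a small boss to 15.5; one of five loose, alike and in no fixed order, in a ragged row on the robot's side of their places at the line, 34 to 50 mm apart along the line. About 35 g. Origin: centre of its underside.
- cup4: brass saxophone key cup, a disc 32 dia x 12 tall with a small boss to 15.5; one of five loose, alike and in no fixed order, in a ragged row on the robot's side of their places at the line, 34 to 50 mm apart along the line. About 35 g. Origin: centre of its underside.
- cup5: brass saxophone key cup, a disc 32 dia x 12 tall with a small boss to 15.5; one of five loose, alike and in no fixed order, in a ragged row on the robot's side of their places at the line, 34 to 50 mm apart along the line. About 35 g. Origin: centre of its underside.
- oil_bottle: small amber oil bottle with red cap, 36 dia x 95 tall. Bystander, loose. Origin: centre of its underside.
- screw_jar: small white jar with steel cap, 40 dia x 60 tall. Bystander, loose. Origin: centre of its underside.
- key_guard: lacquered brass bell key guard, 44 x 70 x 15, lying on the mat beyond the line. Bystander, loose. Origin: centre of its underside.
- warming_plate: chrome pad-warming plate 80 x 110 x 10 with a stubby black handle (60 long, 14 thick) on one 80 mm side. Bystander, loose. Origin: centre of its underside.
- pad_tin: flat round blue tin with a pale top, 54 dia x 24 tall. Bystander, loose. Origin: centre of its underside.
- screwdriver: orange screwdriver, 170 long, lying on the table. Bystander, loose. Origin: on its axis, at mid length or near it, at the underside.
- cork_block: cork block 50 x 80 x 30. Bystander, loose. Origin: centre of its underside.

How it is judged:
By the outcome, as a careful person would: the job done as asked, in the order asked, and still so for the second after the job is handed in, with the robot touching nothing.
It also fails if it takes over 56 s, if anything falls off the work surface, if the arm or the gripper's body presses on something with over 40 N, if the wrist force passes 120 N, or if a joint passes its speed limit or range.

## Working session

There is one attempt and no reset: what is moved stays moved. The work goes in short steps, Python scripts to look and compute and a shell command to move; the robot and the scene stay as the last step left them, time stands still between calls to the robot, and variables do not carry over. Pictures are saved under pics/ and viewed, and the job is handed in when it is done.

```bash
ls; mkdir -p pics
python3 - <<'E'
from cell import ctrl, imaging
import cv2
print(ctrl.read_state())
for n in ("top","side","wrist"):
    d=imaging.get_image(n); cv2.imwrite(f"pics/{n}0.png",d["img"][:,:,::-1])
    import numpy as np
    print(n,d["fx"],d["fy"],d["cx"],d["cy"],np.round(np.array(d["R"]),4).tolist(),np.round(d["t"],1).tolist())
E
```

```text
pics
{'clock': 0.0, 'qpos': array([-1.37478429,  0.62935401,  0.03846355,  1.51836431, -0.02700111,
        0.99629837, -0.01999581]), 'qd': array([-0.00065844, -0.00167397,  0.0005114 , -0.00104447, -0.00012024,
       -0.00131605, -0.00092142]), 'tau': array([ 5.87474879e-04, -5.63396323e+01,  1.22665778e+00, -1.93453735e+01,
        1.10939657e-02,  1.04704779e-02,  2.30735409e-06]), 'eef_pos': array([168.0627906 , 627.25133603, 230.3855609 ]), 'tool_rot': array([-1.57270136e+00, -3.72918510e-05, -2.61825801e-01]), 'force': array([-0.03051872,  0.03610131, -0.33198426]), 'torque': array([ 0.05879089, -0.01080782, -0.0290482 ]), 'width': 85.37111396543123}
top 413.53032599881226 413.53032599881226 252.1233017172128 196.92177390698336 [[0.0051, -1.0, -0.0085], [-0.9963, -0.0043, -0.0858], [0.0857, 0.0089, -0.9963]] [-20.1, 523.6, 1323.0]
side 403.357657728513 403.357657728513 255.98222132195045 187.03206756080232 [[-0.9779, -0.2091, 0.0032], [-0.1561, 0.7197, -0.6765], [0.1392, -0.6621, -0.7364]] [520.7, 155.5, 1088.6]
wrist 311.218344692663 311.218344692663 255.52622807252908 194.73507742657938 [[0.2598, 0.9657, -0.0007], [0.9138, -0.2456, 0.3234], [0.3122, -0.0847, -0.9462]] [-649.6, -41.9, 381.0]
```

Run:
```python
import cv2
for n in ("top","side"):
    i=cv2.imread(f"pics/{n}0.png"); cv2.imwrite(f"pics/{n}0b.png",cv2.resize(i,(800,600),interpolation=cv2.INTER_CUBIC))
```

```text
(no output)
```

View pics/top0b.png

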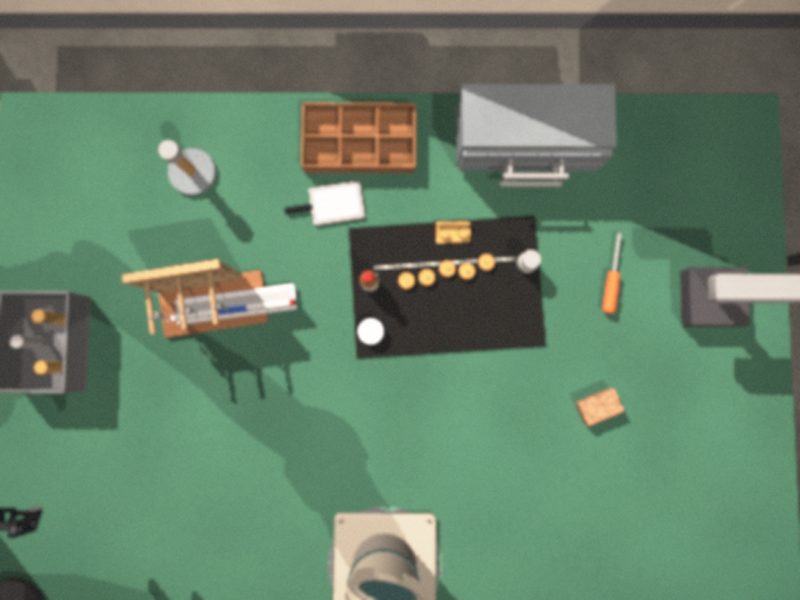

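View pics/side0b.png

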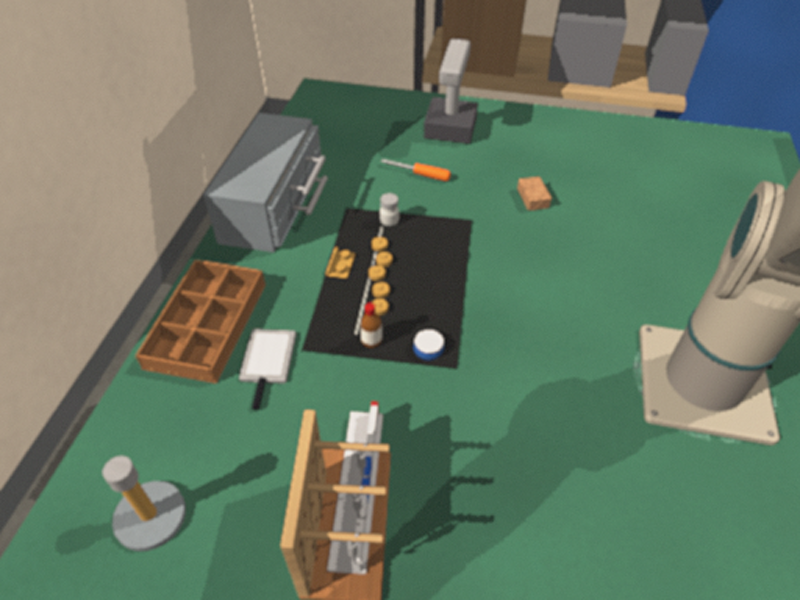

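View pics/wrist0.png

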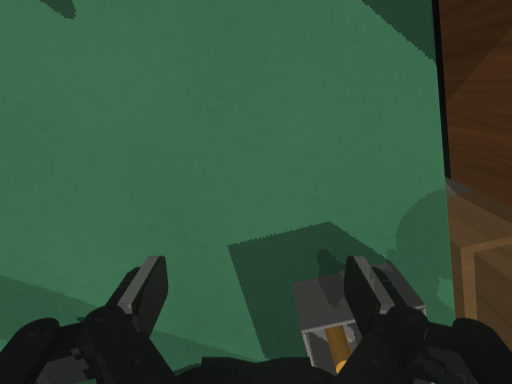

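```bash
cat > h.py <<'E'
import numpy as np, cv2
from cell import ctrl, imaging
from scipy.spatial.transform import Rotation as Rn
import pickle
def grab(n,tag):
    d=imaging.get_image(n); pickle.dump(d,open(f"pics/{tag}.pkl","wb")); return d
def load(tag): return pickle.load(open(f"pics/{tag}.pkl","rb"))
def p2w(d,u,v,z):
    R=np.array(d["R"]);t=np.array(d["t"]); r=R.T@np.array([(u-d["cx"])/d["fx"],(v-d["cy"])/d["fy"],1]); c=-R.T@t
    return c+r*(z-c[2])/r[2]
def w2p(d,X):
    p=np.array(d["R"])@np.array(X,float)+np.array(d["t"]); return np.array([d["fx"]*p[0]/p[2]+d["cx"],d["fy"]*p[1]/p[2]+d["cy"]])
def crop(d,u0,v0,u1,v1,name,tick=10):
    s=min(780/(u1-u0),580/(v1-v0)); i=d["img"][v0:v1,u0:u1,::-1]
    i=cv2.resize(i,None,fx=s,fy=s,interpolation=cv2.INTER_CUBIC).copy()
    for u in range((u0+tick-1)//tick*tick,u1,tick):
        x=int((u-u0+.5)*s); cv2.line(i,(x,0),(x,6),(0,255,255),1); cv2.putText(i,str(u),(x-8,16),0,.35,(0,255,255),1)
    for v in range((v0+tick-1)//tick*tick,v1,tick):
        y=int((v-v0+.5)*s); cv2.line(i,(0,y),(6,y),(0,255,255),1); cv2.putText(i,str(v),(8,y+4),0,.35,(0,255,255),1)
    cv2.imwrite(f"pics/{name}.png",i)
E
python3 - <<'E'
from h import *
d=grab("top","top1"); crop(d,70,155,230,225,"c1"); crop(d,215,130,360,235,"c2")
s=grab("side","side1"); crop(s,170,240,270,375,"c3"); crop(s,190,130,310,240,"c4")
E
```

```text
(no output)
```

View pics/c1.png

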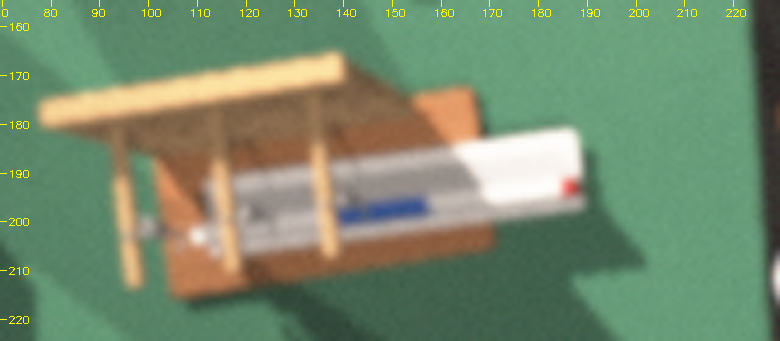

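View pics/c2.png

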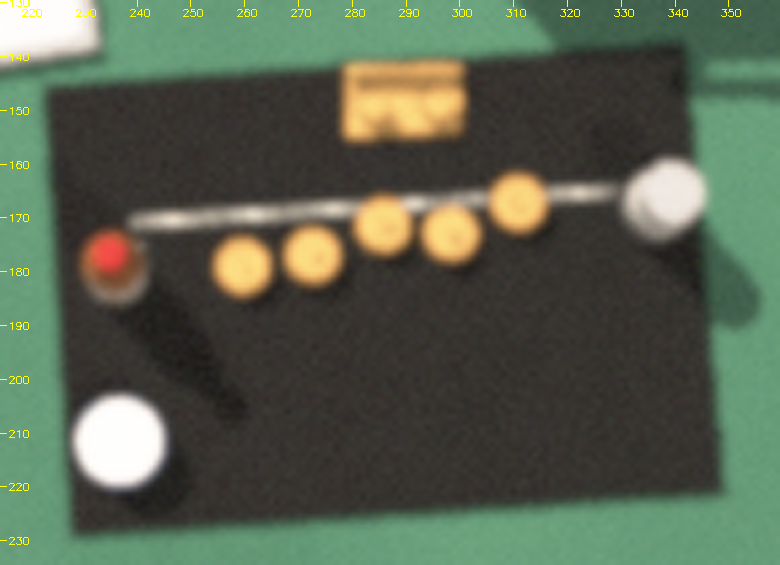

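View pics/c3.png

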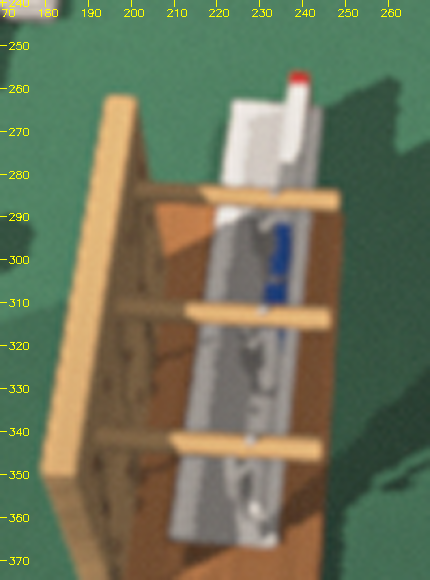

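View pics/c4.png

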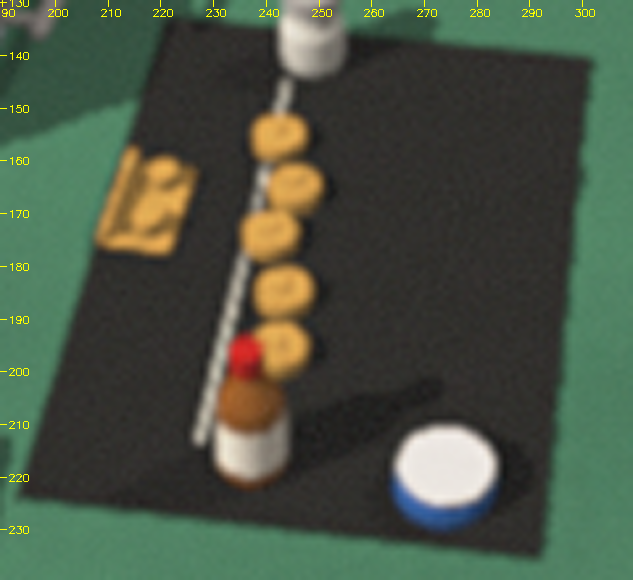

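Run:
```python
from h import *
d=load("top1"); s=load("side1")
f=lambda n,c,u,v,z: print(n,np.round(p2w(c,u,v,z),1)[:2])
for u,v in [(224,146),(342,138),(348.5,221),(229,229)]: f("mat",d,u,v,3)
for u,v in [(240,170.5),(329,165)]: f("line",d,u,v,3)
for u,v in [(259.5,179),(273,177),(286,171.5),(298,173),(311,167.5)]: f("cup",d,u,v,12)
for u,v in [(280,195.5),(283,185),(241,174.5),(294,165),(279,155.5)]: f("cupS",s,u,v,12)
f("bot",d,235,176.5,95);f("botS",s,236,196,95);f("jar",d,339.5,165,60);f("tin",d,236.5,211.5,24)
f("webend",d,188,193,52);f("webendS",s,239,258,52)
for u,v in [(188,181),(189,197.5)]: f("bladeR",d,u,v,17)
f("bl",d,112,192,17);f("bl",d,114,206,17)
for u,v in [(224,263),(244,265),(209,365),(234,367)]: f("bladeS",s,u,v,17)
f("guard",d,290,148,15)
```

```text
mat [695.5  77.3]
mat [ 723.9 -316.2]
mat [ 447.5 -333.7]
mat [419.4  57.9]
line [613.2  23.2]
line [ 632.7 -271.9]
cup [583.9 -41.5]
cup [590.7 -85.9]
cup [ 609.1 -128.7]
cup [ 604.3 -168.2]
cup [ 622.7 -211. ]
cupS [474.4 -67.2]
cupS [ 472.7 -110.8]
cupS [ 607.1 -127. ]
cupS [ 452.9 -203.5]
cupS [ 506.9 -236.8]
bot [580.6  35. ]
botS [580.5  32.4]
jar [ 623.4 -295.1]
tin [475.9  32.7]
webend [532.8 186.6]
webendS [534.4 192.5]
bladeR [575.7 193.1]
bladeR [521.3 188.9]
bl [538.3 442. ]
bl [492.4 433.9]
bladeS [574.5 193.5]
bladeS [523.4 188.5]
bladeS [540. 443.]
bladeS [487.  435.8]
guard [ 687.  -141.8]
```

Run:
```python
from h import *
d=load("top1"); s=load("side1")
f=lambda n,c,u,v,z: print(n,np.round(p2w(c,u,v,z),1)[:2])
f("foot front-left",d,106,214,12);f("front right",d,171,205,12);f("back right",d,167,173,12)
f("board top L",d,79,180,188);f("board top R front",d,140,171,188);f("board topR back",d,139.5,166,188)
for u,v in [(97,213),(118,210),(138,207)]: f("pegtip",d,u,v,150)
w=load("side1")
a=imaging.get_image("wrist"); print("wrist cam pos",-np.array(a["R"]).T@np.array(a["t"]))
T=Rn.from_euler("xyz",[-1.5708,0,-.2618]).as_matrix()
c=-np.array(a["R"]).T@np.array(a["t"]); print("cam in tool",T.T@(c-[168,627.3,230.4]), "axis in tool",(np.array(a["R"])@T).round(3))
```

```text
foot front-left [466.3 461. ]
front right [496.8 248.3]
back right [602.6 263.9]
board top L [556.  478.3]
board top R front [582.8 303.5]
board topR back [597.3 305.3]
pegtip [463.2 437.6]
pegtip [472.3 375.9]
pegtip [481.4 317.1]
wrist cam pos [ 88.15597039 649.45698768 373.96153483]
cam in tool [ -82.85806112 -143.56153753    0.73627307] axis in tool [[ 0.001 -0.     1.   ]
 [ 0.946 -0.323 -0.001]
 [ 0.323  0.946 -0.   ]]
```

```bash
python3 -m inch '[1,4.15,0,-2.8,0,8,0, 1,8.3,0,-5.5,0,16,0, 1,12.5,0,-8.3,0,24,0, 1,16.6,0,-11,0,32,0, 1,20.8,0,-13.8,0,40,0, 1,25,0,-16.5,0,48,0, 1,29.1,0,-19.3,0,56,0, 1,33.3,0,-22,0,64,0, 1,37.4,0,-24.8,0,67,0, 1,41.6,0,-27.5,0,67,0, 1,45.7,0,-30.3,0,67,0, 1,45.7,0,-30.3,0,67,0]'
```

```text
clock: 1.5
eef_pos: [536.5, 208.2, 232.0]
tool_rot: [-1.566, -0.005, -1.443]
force: [0.8, 0.4, -0.0]
width: 85.3
```

Run:
```python
from h import *
st=ctrl.read_state(); print(st["qpos"].round(3),st["eef_pos"].round(1),st["tool_rot"].round(3))
d=grab("wrist","w1"); cv2.imwrite("pics/w1.png",d["img"][:,:,::-1])
st=ctrl.read_state(); print(st["eef_pos"].round(1),st["tool_rot"].round(3))
d=grab("top","t2"); cv2.imwrite("pics/t2.png",d["img"][:,:,::-1])
```

```text
[-0.664  0.542  0.374  1.74  -0.235  0.9   -0.065] [536.5 208.2 232. ] [-1.566 -0.005 -1.443]
[533.8 212.4 231.5] [-1.569 -0.002 -1.439]
```

View pics/w1.png

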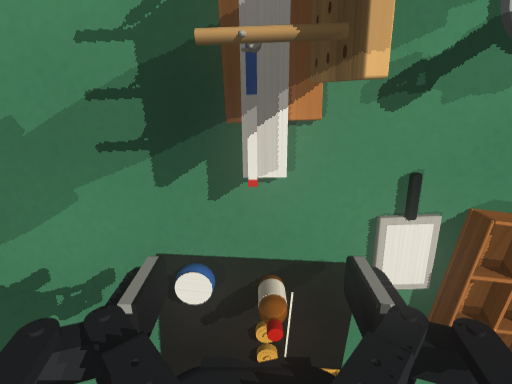

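View pics/t2.png

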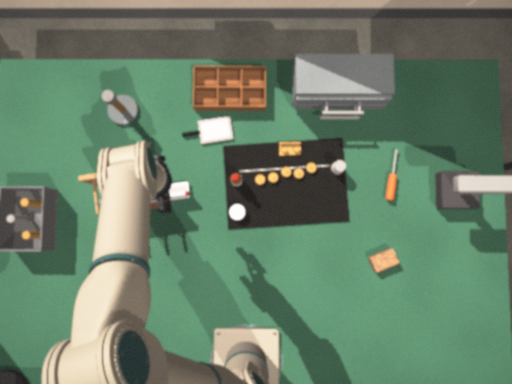

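Run:
```python
from h import *
d=load("w1"); crop(d,210,20,310,200,"w1c")
```

```text
(no output)
```

View pics/w1c.png

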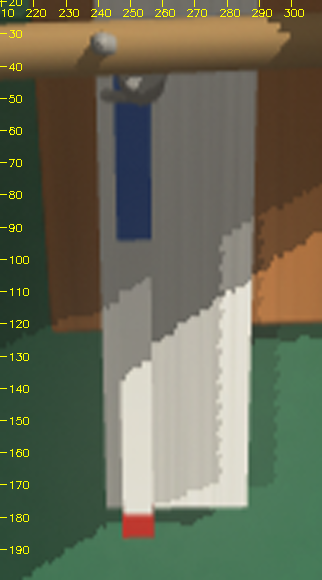

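Run:
```python
from h import *
d=load("w1")
f=lambda n,u,v,z: print(n,np.round(p2w(d,u,v,z),1)[:2])
f("webend",252.3,186,52);f("blade end front",242,177,17);f("blade end back",287,177,17)
f("blue end",251.3,94,52); f("blade far -x",239.5,60,17);f("blade far +x",289,60,17)
f("web farther",251.2,50,52)
print(w2p(d,(533.8,212.4,52)),ctrl.read_state()["eef_pos"])
```

```text
webend [536.6 190.5]
blade end front [524.2 189.1]
blade end back [577.5 195.8]
blue end [524.  284.8]
blade far -x [507.3 316.4]
blade far +x [559.2 323. ]
web farther [519.1 324. ]
[252.19812252 166.17123065] [531.92072548 215.31644923 231.20663725]
```

```bash
python3 -m inch '[1,0.76,4.5,0.12,0,0,0, 1,0.76,9,0.12,0,0,0, 1,0.76,13.5,0.12,0,0,0, 1,0.76,17,0.12,0,0,0, 1,0.76,19,0.12,0,0,0, 1,0.76,20,0.12,0,0,0, 1,0.76,20.6,0.12,0,0,0, 1,0.76,20.9,0.12,0,0,0,  1,0.76,20.9,0.12,0,0,0, 1,0.76,20.9,0.12,0,0,0]'
python3 - <<'E'
from h import *
d=grab("wrist","w2"); cv2.imwrite("pics/w2.png",d["img"][:,:,::-1])
d=grab("side","s2"); crop(d,150,200,310,340,"s2c")
E
```

```text
clock: 2.6
eef_pos: [534.1, 210.0, 23.3]
tool_rot: [-1.569, 0.001, -1.431]
force: [0.1, 0.8, 0.8]
width: 85.3
```

View pics/w2.png

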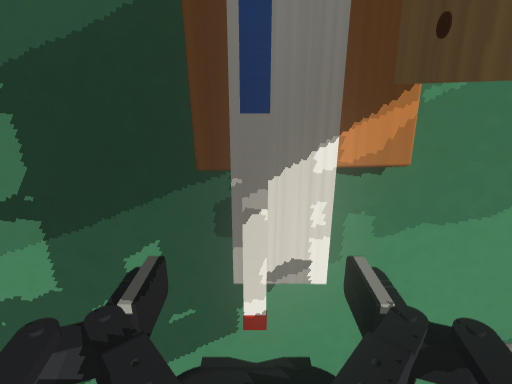

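View pics/s2c.png

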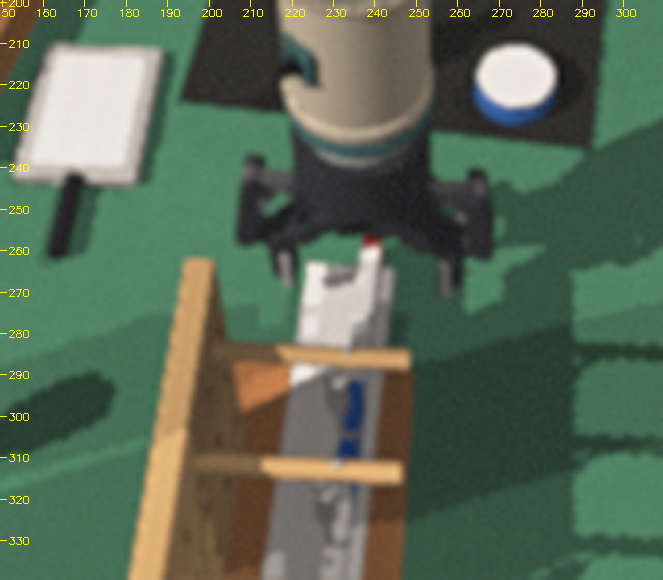

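```bash
python3 -m inch '[0,0,0,0,0,0,0, 0,0,0,0,0,0,0, 0,0,0,0,0,0,0, 0,0,0,0,0,0,0, 0,0,0,0,0,0,0, 0,0,0,0,0,0,0, 0,0,0,0,0,0,0, 0,0,0,0,0,0,0]'
python3 - <<'E'
from h import *
d=grab("wrist","w3"); cv2.imwrite("pics/w3.png",d["img"][:,:,::-1])
E
```

```text
clock: 3.5
eef_pos: [533.6, 209.6, 22.4]
tool_rot: [-1.571, 0.0, -1.431]
force: [0.5, -0.4, 1.5]
width: 9.0
```

View pics/w3.png

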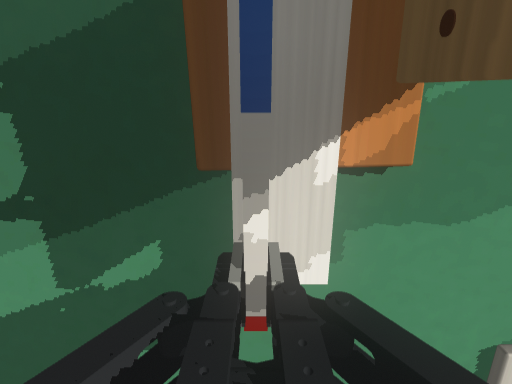

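```bash
python3 -m inch '[0,0,-0.15,0,0,0,0, 0,0,-0.25,-0.4,0,0,0, 0,0,-0.25,-1.2,0,0,0, 0,0,-0.25,-2.4,0,0,0, 0,0,-0.25,-4,0,0,0, 0,0,-0.25,-5.8,0,0,0, 0,0,-0.25,-7.6,0,0,0, 0,0,-0.25,-9.4,0,0,0, 0,0,-0.25,-11.2,0,0,0, 0,0,-0.25,-13,0,0,0, 0,0,-0.25,-14,0,0,0, 0,0,-0.25,-14,0,0,0]'
python3 - <<'E'
from h import *
d=grab("side","s4"); crop(d,150,200,370,370,"s4c")
d=grab("wrist","w4"); cv2.imwrite("pics/w4.png",d["img"][:,:,::-1])
E
```

```text
clock: 4.75
eef_pos: [391.7, 189.5, 24.7]
tool_rot: [-1.575, -0.001, -1.431]
force: [0.3, -0.5, -2.5]
width: 8.9
```

View pics/s4c.png

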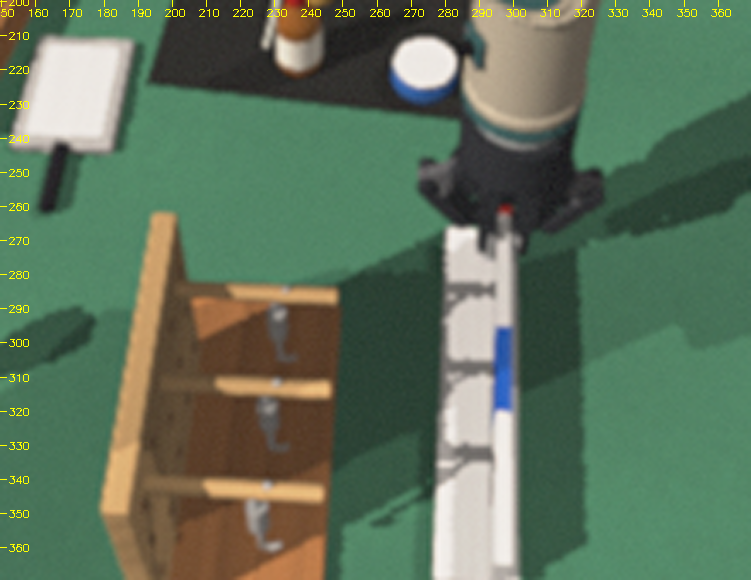

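View pics/w4.png

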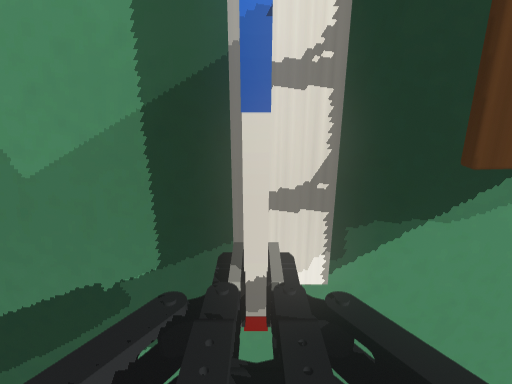

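```bash
python3 -m inch '[0,1.5,0,0,0,0,0, 0,3.5,0.2,0,0,0,0, 0,5.2,0.5,0,0,0,0, 0,6,0.8,0,0,0,0, 0,6,1.1,0,0,0,0, 0,6,1.3,0,0,0,0, 0,6,1.4,0,0,0,0, 0,6,1.45,0,0,0,0, 0,6,1.45,0,0,0,0]'
```

```text
clock: 5.75
eef_pos: [405.5, 131.9, 13.0]
tool_rot: [-1.576, -0.001, -1.43]
force: [-0.0, -0.6, -2.6]
width: 9.4
```

```bash
python3 -m inch '[0,0,0,0,0,0,0, 0,0,0,0,0,0,0]'
```

```text
clock: 5.95
eef_pos: [405.4, 131.6, 13.1]
tool_rot: [-1.576, -0.001, -1.431]
force: [0.2, 0.9, -2.4]
width: 9.2
```

```bash
python3 -m inch '[0,0,0.1,0,0,0,0, 0,0,0.2,0,0,0,0, 0,0,0.25,0,0,0,0, 0,0,0.25,0,0,0,0]'
```

```text
clock: 6.35
eef_pos: [406.1, 131.6, 11.2]
tool_rot: [-1.578, -0.001, -1.431]
force: [-0.5, -0.5, -2.3]
width: 8.8
```

```bash
python3 -m inch '[0,0,0.1,0,0,0,0, 0,0,0.15,0,0,0,0, 0,0,0.15,0,0,0,0]'
python3 - <<'E'
from h import *
d=grab("side","s5"); crop(d,200,200,370,370,"s5c")
E
```

```text
clock: 6.65
eef_pos: [406.2, 131.7, 10.5]
tool_rot: [-1.579, -0.001, -1.431]
force: [-1.4, -0.2, 3.5]
width: 8.6
```

View pics/s5c.png

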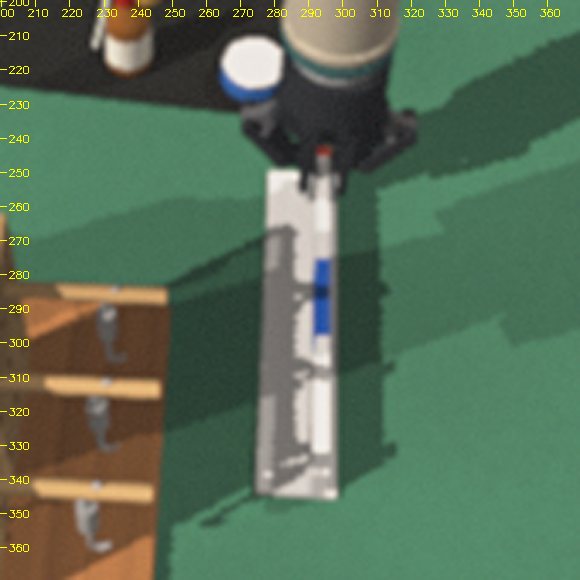

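```bash
python3 -m inch '[1,0,0,0,0,0,0, 1,0,0,0,0,0,0, 1,0,0,0,0,0,0, 1,0,0,0,0,0,0, 1,0,0,0,0,0,0, 1,0,-1,0,0,0,0, 1,0,-3,0,0,0,0, 1,0,-6,0,0,0,0, 1,-2,-8,0,0,0,0, 1,-5,-8,0,0,0,0, 1,-5,-8,0,0,0,0, 1,-5,-8,0,0,0,0]'
python3 - <<'E'
from h import *
st=ctrl.read_state(); print(st["qpos"].round(3))
d=grab("wrist","w6"); cv2.imwrite("pics/w6.png",d["img"][:,:,::-1])
d=grab("top","t6"); crop(d,70,140,370,300,"t6c")
E
```

```text
clock: 7.9
eef_pos: [399.8, 182.1, 90.1]
tool_rot: [-1.578, -0.001, -1.429]
force: [-0.1, 0.9, -0.7]
width: 85.0
[-0.906  0.687  0.628  2.216 -0.868  0.511  0.55 ]
```

View pics/w6.png

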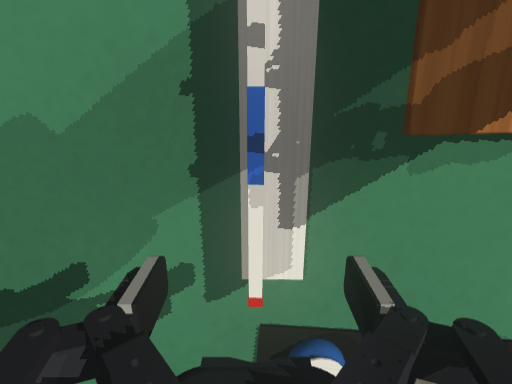

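View pics/t6c.png

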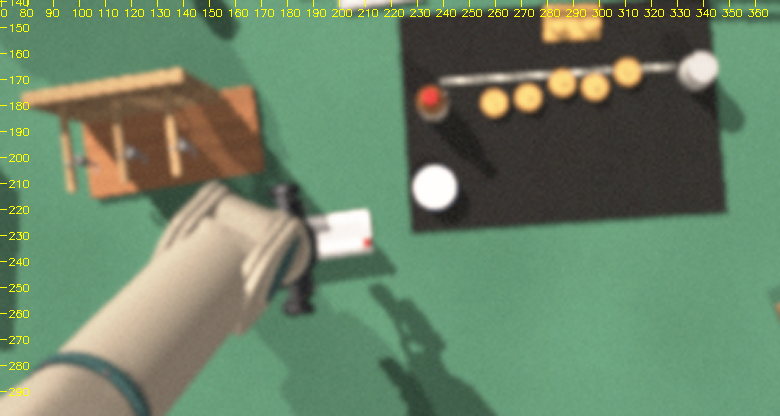

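Run:
```python
from h import *
d=load("w6")
f=lambda n,u,v,z: print(n,np.round(p2w(d,u,v,z),1)[:2])
f("red",255.5,306,40);f("blue near",256,185,40);f("blue far",256,87,40)
f("bl end front",242,279,5);f("bl end back",302,279.5,5)
print(ctrl.read_state()["eef_pos"],ctrl.read_state()["tool_rot"])
```

```text
red [409.7 112.5]
blue near [396.8 206.1]
blue far [388.3 265.5]
bl end front [398.1 110.6]
bl end back [448.8 117.5]
[400.00786288 180.57368004  89.9854532 ] [-1.57883594 -0.00204971 -1.43214784]
```

```bash
python3 -m inch '[1,-2,0,0,0,0,0, 1,-4.2,1,0,0,0,0, 1,-5.4,3.5,0,0,0,0, 1,-5.6,6,0,0,0,0, 1,-5.6,7.2,0.02,0,0,0, 1,-5.6,7.8,0.02,0,0,0, 1,-5.6,7.9,0.02,0,0,0, 1,-5.6,7.9,0.02,0,0,0, 1,-5.6,7.9,0.02,0,0,0]'
python3 - <<'E'
from h import *
d=grab("wrist","w7"); cv2.imwrite("pics/w7.png",d["img"][:,:,::-1])
E
```

```text
clock: 8.9
eef_pos: [392.5, 236.5, 11.6]
tool_rot: [-1.577, -0.001, -1.432]
force: [-0.4, 0.2, 0.4]
width: 85.5
```

View pics/w7.png

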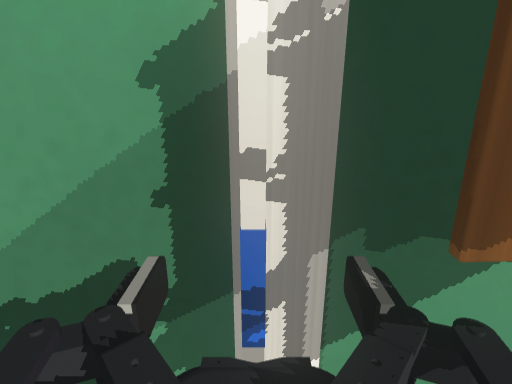

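```bash
python3 -m inch '[0,0,0,0,0,0,0, 0,0,0,0,0,0,0, 0,0,0,0,0,0,0, 0,0,0,0,0,0,0, 0,0,0,0,0,0,0, 0,0,0,0,0,0,0, 0,0,0,0,0,0,0]'
python3 - <<'E'
from h import *
# mat-frame fit from top0: line + corners
d=load("top1")
st=ctrl.read_state(); print(st["eef_pos"].round(1),st["tool_rot"].round(4),st["width"])
E
```

```text
clock: 9.65
eef_pos: [391.9, 236.8, 11.3]
tool_rot: [-1.578, -0.001, -1.431]
force: [-1.4, -0.0, 4.1]
width: 8.8
[391.9 236.8  11.3] [-1.5784e+00 -1.0000e-03 -1.4312e+00] 8.80587935975203
```

```bash
python3 -m inch '[0,0,-2.5,0,0,0,0, 0,1,-5.5,0.3,0,0,0, 0,4,-6,1,0,0.5,0, 0,7.5,-6,2,0,1,0, 0,11,-6,3,0,1.5,0, 0,14.5,-6,4,0,2,0, 0,18.5,-6,5,0,2.5,0, 0,22.5,-6,6,0,3,0, 0,26.5,-6,6.3,0,3.5,0, 0,30.5,-6,6.3,0,4,0, 0,34.5,-6,6.3,0,4.05,0, 0,37,-6,6.3,0,4.05,0]'; python3 -m inch '[0,0.8,0,0,0,0,0, 0,1.5,0,0,0,0,0, 0,1.5,0,0,0,0,0, 0,1.5,0,0,0,0,0]'
python3 - <<'E'
from h import *
d=grab("wrist","w8"); cv2.imwrite("pics/w8.png",d["img"][:,:,::-1])
d=grab("top","t8"); crop(d,210,120,370,240,"t8c")
d=grab("side","s8"); crop(d,180,120,320,240,"s8c")
st=ctrl.read_state(); print(st["eef_pos"].round(1),st["tool_rot"].round(4),st["width"])
E
```

```text
clock: 10.85
eef_pos: [506.1, -124.7, 70.9]
tool_rot: [-1.578, -0.004, -1.505]
force: [0.2, 0.2, -1.9]
width: 8.9
clock: 11.25
eef_pos: [507.1, -133.8, 70.8]
tool_rot: [-1.579, -0.0, -1.5]
force: [0.9, 0.9, -2.2]
width: 9.0
[ 507.3 -134.2   71. ] [-1.5787e+00 -9.0000e-04 -1.4998e+00] 9.053451841319944
```

View pics/w8.png

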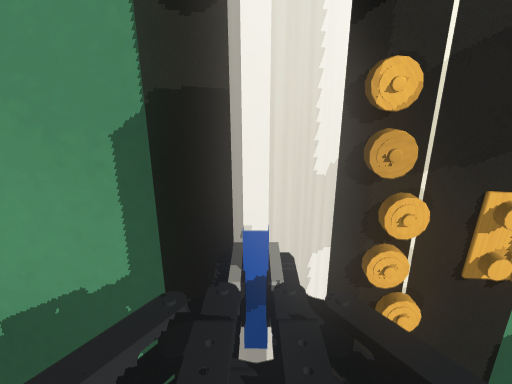

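View pics/t8c.png

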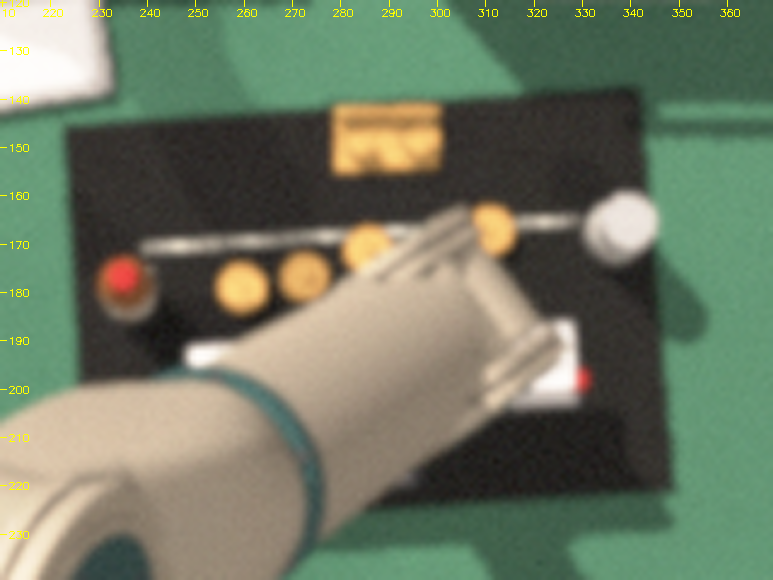

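View pics/s8c.png

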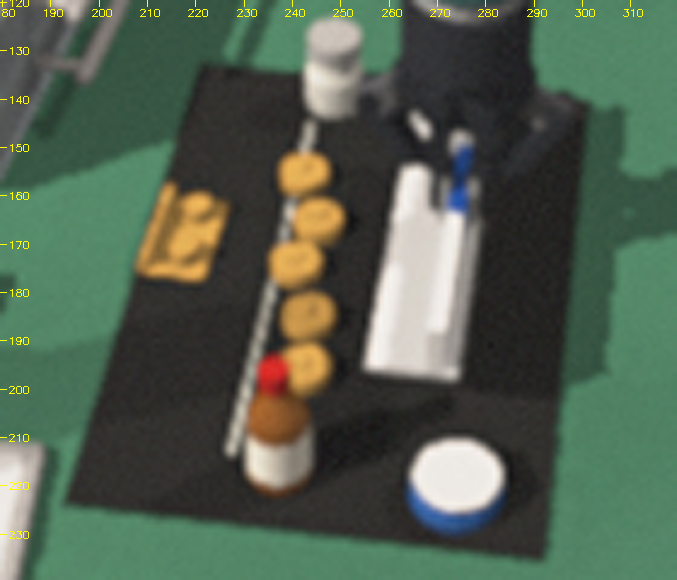

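Run:
```python
from h import *
d=load("w8"); crop(d,330,0,512,140,"w8a"); crop(d,330,130,512,330,"w8b"); crop(d,220,0,360,110,"w8e")
```

```text
(no output)
```

View pics/w8a.png

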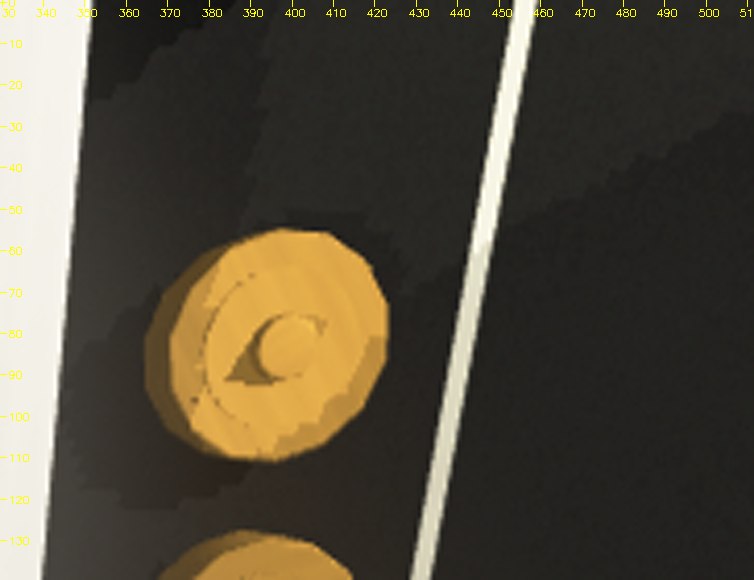

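View pics/w8b.png

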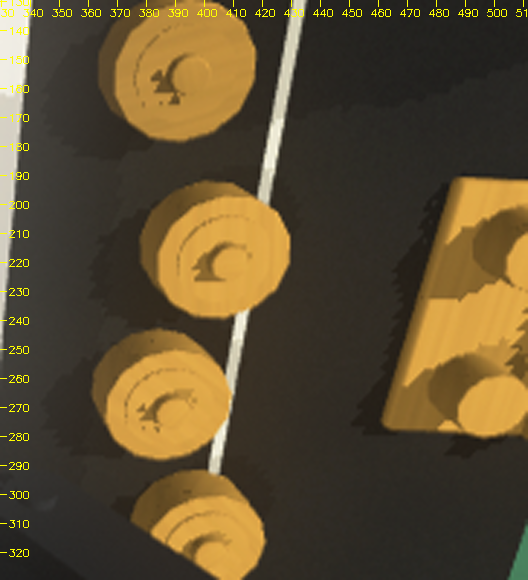

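View pics/w8e.png

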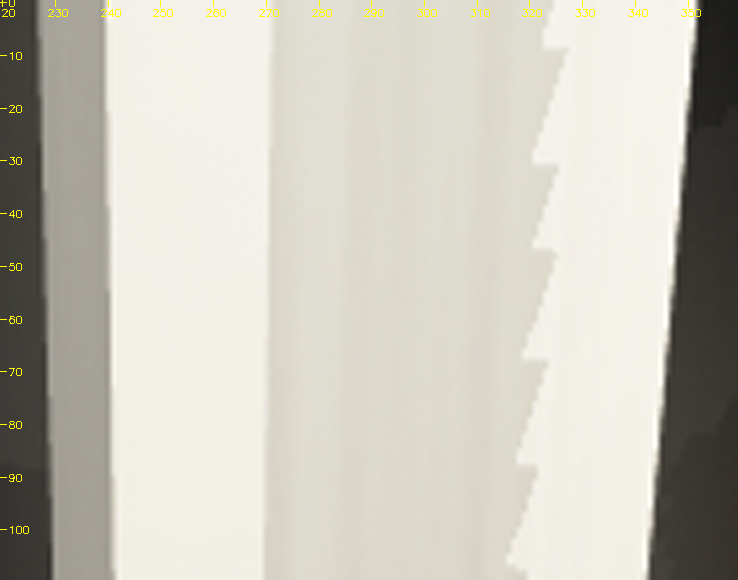

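Run:
```python
from h import *
d=load("w8"); g=d["img"].astype(float).min(axis=2)
P=[]
for v in list(range(0,200,4))+list(range(247,288,4)):
    u0=455.8-v*(455.8-431.4)/139.5
    us=np.arange(int(u0)-9,int(u0)+10); w=np.clip(g[v,us]-90,0,None)
    if w.sum()>50: P.append(p2w(d,(us*w).sum()/w.sum(),v,3)[:2])
P=np.array(P); c=np.polyfit(P[:,1],P[:,0],1); r=P[:,0]-np.polyval(c,P[:,1]); print("line x=%.4f y+%.2f"%tuple(c),"resid",r.std(),P[:,1].min(),P[:,1].max(),"x at -125",np.polyval(c,-125))
E_=[];W=[]
for v in range(0,225,5):
    us=np.arange(310,365); k=np.where((g[v,us[:-1]]>130)&(g[v,us[1:]]<=130))[0]
    if len(k): E_.append(p2w(d,us[k[-1]]+.5,v,64.7)[:2])
E_=np.array(E_); c2=np.polyfit(E_[:,1],E_[:,0],1); print("edge",c2,"resid",(E_[:,0]-np.polyval(c2,E_[:,1])).std(),np.polyval(c2,-134))
st=ctrl.read_state();print(st["eef_pos"],st["tool_rot"])
# line from top
t=load("t8"); 
for nm,(a,b) in {"cups":((0,0),(0,0))}.items(): pass
for u,v in [(398,83),(393,152),(406,215),(388,265)]: print(p2w(d,u,v,12)[:2].round(1))
```

```text
line x=-0.0698 y+615.86 resid 0.15990021739825971 -190.79959019954146 6.840567464094917 x at -125 624.5831152790163
edge [-6.88415665e-02  5.38307587e+02] resid 0.13463358260195368 547.5323570339061
[ 507.29480785 -134.15396867   70.96633365] [-1.57869368e+00 -8.93624324e-04 -1.49981409e+00]
[587.5 -41.3]
[593.4 -83.3]
[ 611.8 -126.5]
[ 607.5 -166.8]
```

```bash
python3 -m inch '[0,0,1.5,0,0,0,0, 0,0,3,0,0,0,0, 0,0,4.3,0,0,0,0, 0,0,5.1,0,0,0,0, 0,0,5.5,0,0,0,0, 0,0,5.5,0,0,0,0, 0,0,5.5,0,0,0,0, 0,0,5.5,0,0,0,0]'
python3 - <<'E'
from h import *
d=grab("wrist","w9"); cv2.imwrite("pics/w9.png",d["img"][:,:,::-1])
E
```

```text
clock: 12.2
eef_pos: [507.3, -136.0, 16.6]
tool_rot: [-1.577, -0.002, -1.502]
force: [-0.5, -0.1, -1.5]
width: 9.0
```

View pics/w9.png

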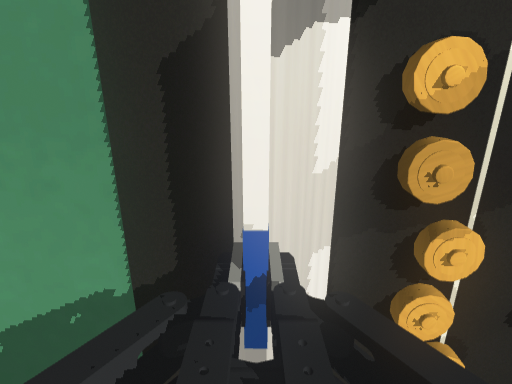

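```bash
cat >> h.py <<'E'
def meas(tag,zed,lu,eu):
    d=load(tag); g=d["img"].astype(float).min(axis=2); P=[]
    (ua,va),(ub,vb)=lu
    for v in range(int(va),int(vb),3):
        u0=ua+(v-va)*(ub-ua)/(vb-va); us=np.arange(max(0,int(u0)-10),min(511,int(u0)+11)); w=np.clip(g[v,us]-90,0,None)
        if w.sum()>50: P.append(p2w(d,(us*w).sum()/w.sum(),v,3)[:2])
    P=np.array(P); c=np.polyfit(P[:,1],P[:,0],1); k=np.abs(P[:,0]-np.polyval(c,P[:,1]))<1; P=P[k]; c=np.polyfit(P[:,1],P[:,0],1)
    print("line",c.round(4),"res",(P[:,0]-np.polyval(c,P[:,1])).std().round(2),"x@-130",np.polyval(c,-130).round(2),P[:,1].min().round(),P[:,1].max().round())
    E=[]
    for v in range(*eu[2:]):
        us=np.arange(eu[0],eu[1]); k=np.where((g[v,us[:-1]]>120)&(g[v,us[1:]]<=120))[0]
        if len(k): E.append(p2w(d,us[k[-1]]+.5,v,zed)[:2])
    E=np.array(E); e=np.polyfit(E[:,1],E[:,0],1); k=np.abs(E[:,0]-np.polyval(e,E[:,1]))<1; E=E[k]; e=np.polyfit(E[:,1],E[:,0],1)
    print("edge",e.round(4),"res",(E[:,0]-np.polyval(e,E[:,1])).std().round(2),"x@-130",np.polyval(e,-130).round(2), "gap",((np.polyval(c,-130)-np.polyval(e,-130))*.9976).round(2))
E
python3 - <<'E'
from h import *
meas("w9",10.3,((511,44),(475,200)),(310,365,0,225))
print(ctrl.read_state()["eef_pos"],ctrl.read_state()["tool_rot"])
E
```

```text
line [-7.660000e-02  6.154734e+02] res 0.26 x@-130 625.44 -99.0 -28.0
edge [-6.870000e-02  5.385669e+02] res 0.14 x@-130 547.49 gap 77.76
[ 507.23951003 -135.97406323   16.57278414] [-1.57748761 -0.00215092 -1.50187047]
```

```bash
python3 -m inch '[0,0,0.1,0.9,0,0,0, 0,0,0.15,1.8,0,0,0, 0,0,0.15,2.4,0,0,0, 0,0,0.15,2.8,0,0,0, 0,0,0.15,3.2,0,0,0, 0,0,0.15,3.7,0,0,0, 0,0,0.15,4.2,0,0,0, 0,0,0.15,4.7,0,0,0, 0,0,0.15,5.2,0,0,0, 0,0,0.15,5.7,0,0,0, 0,0,0.15,6.1,0,0,0, 0,0,0.15,6.3,0,0,0]';python3 -m inch '[0,0,0,0.2,0,0,0, 0,0,0,0.4,0,0,0, 0,0,0,0.5,0,0,0, 0,0,0,0.5,0,0,0]'
python3 - <<'E'
from h import *
d=grab("wrist","w10"); cv2.imwrite("pics/w10.png",d["img"][:,:,::-1])
d=grab("side","s10"); crop(d,180,120,320,240,"s10c")
d=grab("top","t10"); crop(d,210,120,370,240,"t10c")
E
```

```text
clock: 13.45
eef_pos: [569.8, -131.7, 14.4]
tool_rot: [-1.579, -0.002, -1.502]
force: [-5.3, 0.1, 7.2]
width: 8.6
clock: 13.85
eef_pos: [574.6, -131.4, 14.4]
tool_rot: [-1.579, -0.002, -1.502]
force: [-4.1, 0.1, 5.9]
width: 8.9
```

View pics/w10.png

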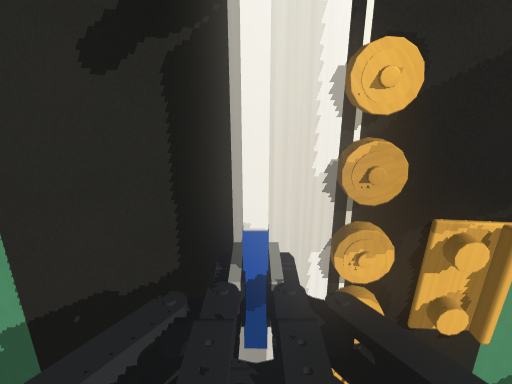

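View pics/s10c.png

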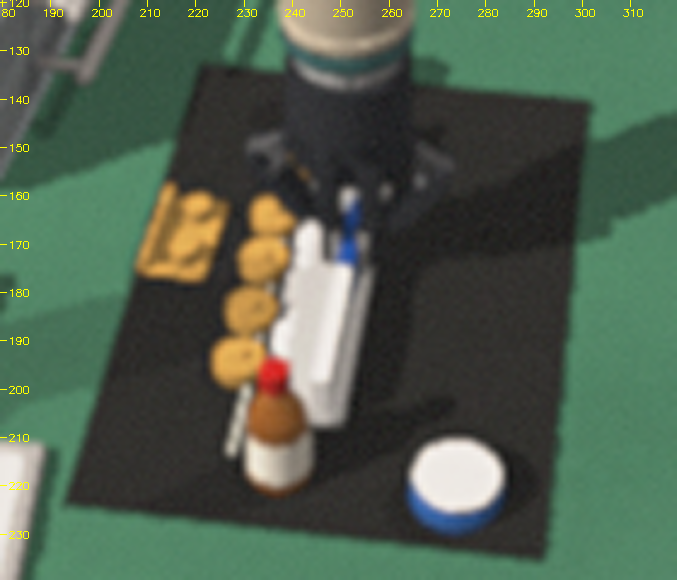

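View pics/t10c.png

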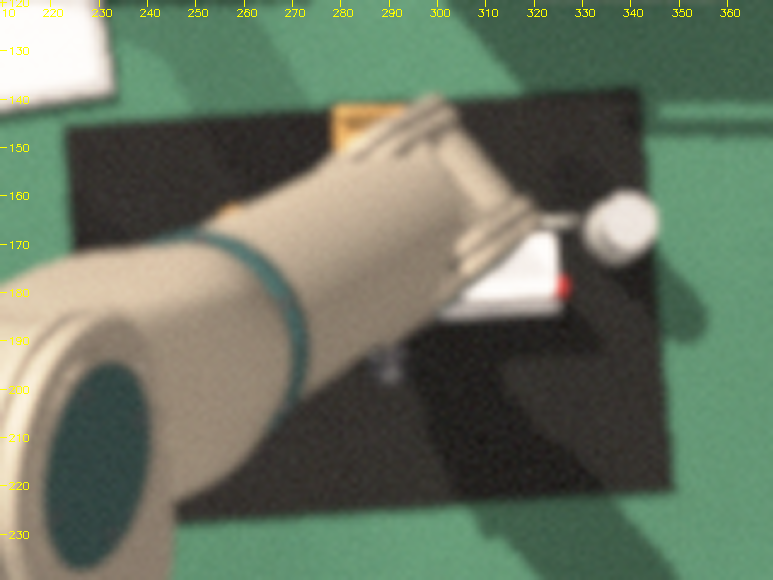

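Run:
```python
from h import *
d=load("w10"); crop(d,310,0,440,130,"w10a")
d=load("w10"); crop(d,300,110,420,320,"w10b")
print(ctrl.read_state()["eef_pos"])
```

```text
[ 574.61048314 -131.48362353   14.40225856]
```

View pics/w10a.png

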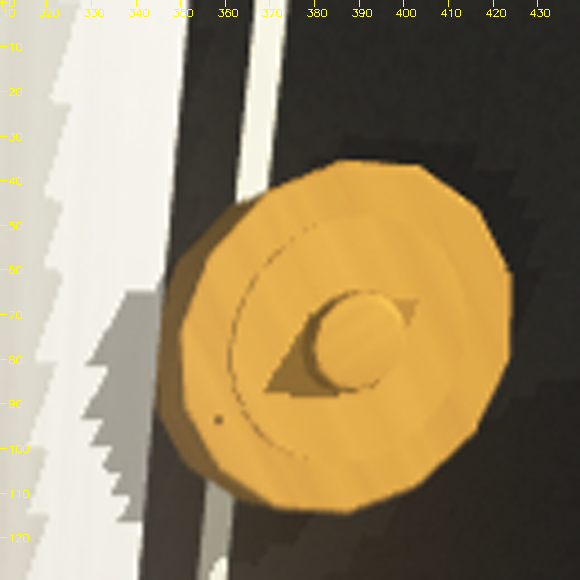

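View pics/w10b.png

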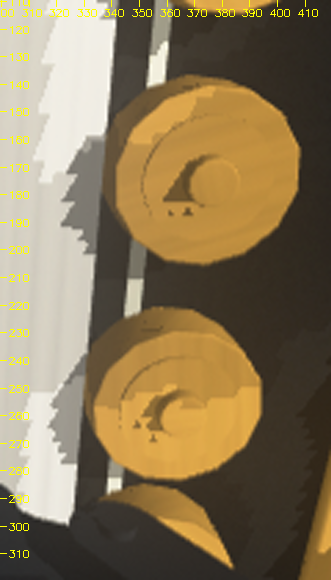

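Run:
```python
from h import *
d=load("w10")
for v,e,l in [(0,351.4,370),(125,341.1,357.4),(211,333.2,348.2),(285,327,341.2)]:
    a=p2w(d,e,v,8)[:2]; b=p2w(d,l,v,3)[:2]; sl=-.0697
    xl=b[0]+sl*(a[1]-b[1]); print(a.round(1),b.round(1),"gap",(xl-a[0])*.9976, "intercept",b[0]-sl*b[1], a[0]-sl*a[1])
```

```text
[606.9 -10.6] [616.1  -8.8] gap 9.297365077406297 intercept 615.4426844799805 606.1229520447296
[610.6 -61.6] [619.8 -61.5] gap 9.209602181918868 intercept 615.5183003270827 606.2865419249988
[ 613.3 -105. ] [ 622.7 -106.4] gap 9.27126269832913 intercept 615.2997737208821 606.0062064611294
[ 616.5 -149.7] [ 626.2 -152.5] gap 9.53021617124063 intercept 615.6070020532478 606.0538583370884
```

```bash
python3 -m inch '[0,0,0,0.25,0,0,0, 0,0,0,0.5,0,0,0, 0,0,0,0.7,0,0,0, 0,0,0,0.85,0,0,0, 0,0,0,0.9,0,0,0, 0,0,0,0.9,0,0,0, 0,0,0,0.9,0,0,0]';python3 - <<'E'
from h import *
d=grab("wrist","w11"); crop(d,310,0,440,130,"w11a"); crop(d,300,110,420,320,"w11b")
E
```

```text
clock: 14.7
eef_pos: [583.4, -130.9, 14.4]
tool_rot: [-1.579, -0.002, -1.502]
force: [-5.5, -0.7, 6.0]
width: 8.9
```

View pics/w11a.png

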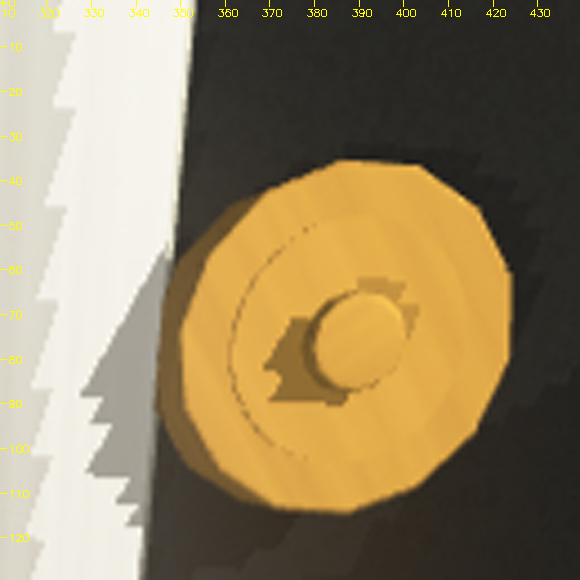

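View pics/w11b.png

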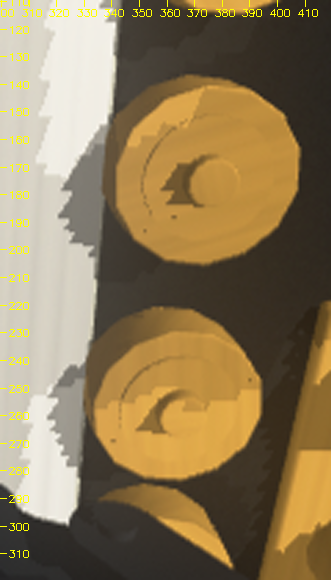

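```bash
python3 -m inch '[0,0,0,0.03,0,0,0, 0,0,0,0.05,0,0,0, 0,0,0,0.05,0,0,0, 0,0,0,-0.2,0,0,0, 0,0,-0.05,-0.7,0,0,0, 0,0,-0.1,-1.4,0,0,0, 0,0,-0.1,-2.2,0,0,0, 0,0,-0.1,-3,0,0,0, 0,0,-0.1,-3.8,0,0,0, 0,0,-0.1,-4.3,0,0,0, 0,0,-0.1,-4.5,0,0,0, 0,0,-0.1,-4.5,0,0,0]';python3 - <<'E'
from h import *
d=grab("wrist","w12"); cv2.imwrite("pics/w12.png",d["img"][:,:,::-1]); crop(d,380,0,512,130,"w12a"); crop(d,370,110,500,340,"w12b")
d=grab("side","s12"); crop(d,200,120,310,230,"s12c")
d=grab("top","t12"); crop(d,210,120,370,240,"t12c")
E
```

```text
clock: 15.95
eef_pos: [538.7, -133.7, 15.4]
tool_rot: [-1.578, -0.002, -1.502]
force: [0.8, -0.8, -2.7]
width: 9.0
```

View pics/w12.png

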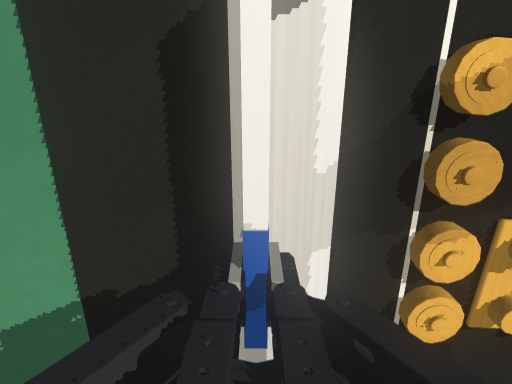

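View pics/w12a.png

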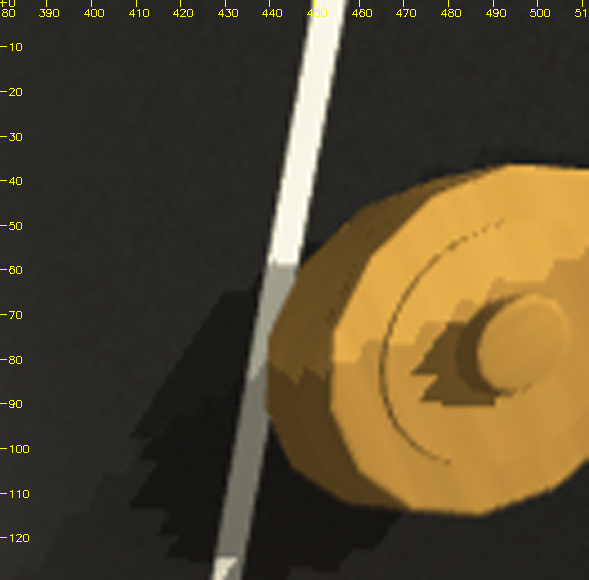

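View pics/w12b.png

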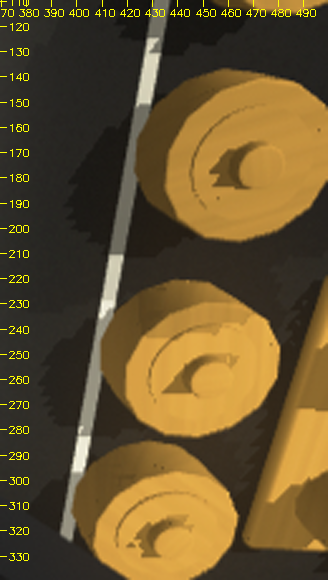

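View pics/s12c.png

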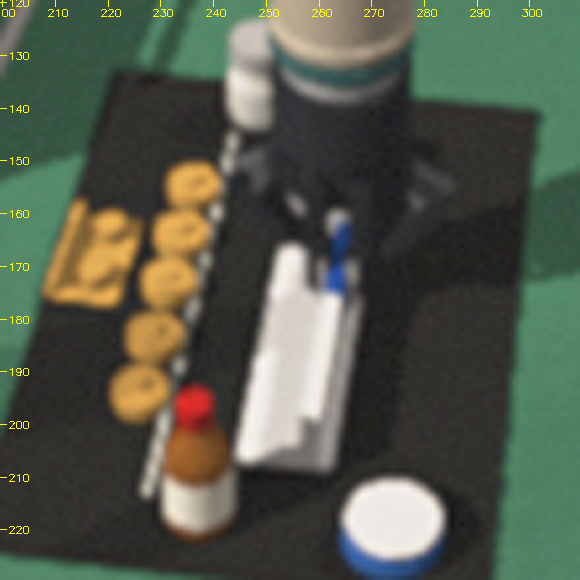

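View pics/t12c.png

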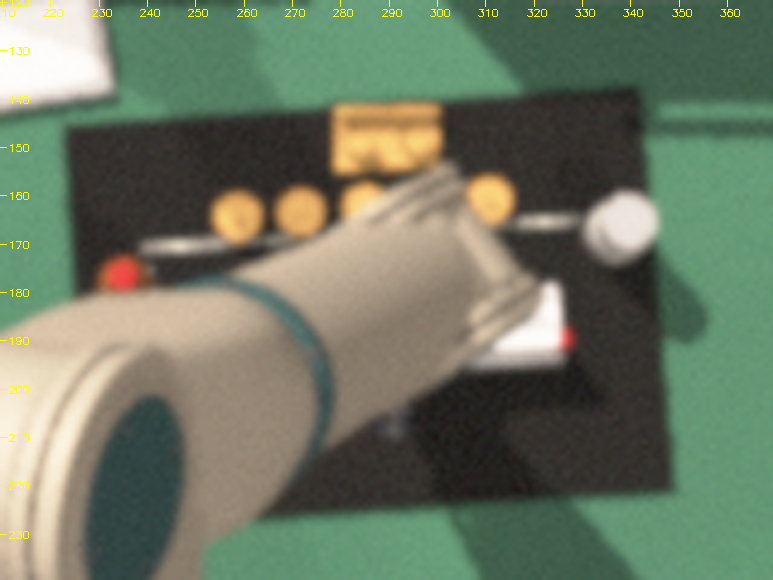

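Run:
```python
from h import *
d=load("w12"); s=589/132
A=[(267,375),(267,395),(270,410),(280,442),(293,470),(272,330),(300,275)]
la=[(325,0,380,s),]
q=lambda x,y,u0,v0,s:p2w(d,u0+x/s-.5,v0+y/s-.5,3)[:2]
# line centre points in crop a
L=[q(x,y,380,0,s) for x,y in [(329.5,0),(283,262),(256,405),(228,560)]]
s2=328/130
L+= [q(x,y,370,110,s2) for x,y in [(148,85),(115,265),(82,450),(68,530)]]
L=np.array(L); c=np.polyfit(L[:,1],L[:,0],1); print(c, (L[:,0]-np.polyval(c,L[:,1])).round(2))
def nd(P): return (P[0]-np.polyval(c,P[1]))*.9976
print("cup1",[round(nd(q(x,y,380,0,s)),1) for x,y in A])
for nm,Q in {"cup2":[(137,130),(135,150),(137,170),(143,190),(151,205)],"cup3":[(106,320),(102,345),(104,370),(110,390)],"cup4":[(80,475),(75,505),(78,530)]}.items():
    print(nm,[round(nd(q(x,y,370,110,s2)),1) for x,y in Q])
```

```text
[-6.94314826e-02  6.15748230e+02] [ 0.04  0.05 -0.12 -0.18  0.21  0.01 -0.03  0.02]
cup1 [np.float64(0.5), np.float64(0.8), np.float64(1.4), np.float64(3.1), np.float64(5.1), np.float64(0.2), np.float64(2.0)]
cup2 [np.float64(-0.4), np.float64(-0.1), np.float64(1.1), np.float64(3.0), np.float64(5.2)]
cup3 [np.float64(0.2), np.float64(0.3), np.float64(1.7), np.float64(3.9)]
cup4 [np.float64(0.5), np.float64(0.6), np.float64(2.4)]
```

```bash
python3 -m inch '[0,0,0.08,0,0,0,0, 0,0,0.13,0,0,0,0, 0,0,0.13,0,0,0,0, 0,0,0.13,0,0,0,0]'
```

```text
clock: 16.5
eef_pos: [539.2, -133.6, 14.4]
tool_rot: [-1.578, -0.002, -1.502]
force: [0.3, 1.2, 2.8]
width: 8.9
```

```bash
python3 -m inch '[1,0,0,0,0,0,0, 1,0,0,0,0,0,0, 1,0,0,0,0,0,0, 1,0,0,0,0,0,0, 1,0,0,0,0,0,0, 1,0,0,0,0,0,0, 1,0,-1,0,0,0,0, 1,0,-3,0,0,0,0, 1,0,-6,0,0,0,0, 1,0,-10,0,0,0,0, 1,0,-14,0,0,0,0, 1,0,-16,0,0,0,0]';python3 -m inch '[1,-3,0,-3,0,0,0, 1,-7,0,-6,0,0,0, 1,-11,0,-8,0,0,0, 1,-15,0,-9,0,0,0, 1,-19,0,-10,0,0,0, 1,-23,0,-10,0,0,0, 1,-27,0,-10,0,0,0, 1,-30,0,-10,0,0,0, 1,-30,0,-10,0,0,0]'
python3 - <<'E'
from h import *
d=grab("side","s13"); crop(d,200,120,310,230,"s13c"); cv2.imwrite("pics/s13.png",d["img"][:,:,::-1])
d=grab("top","t13"); crop(d,210,120,370,240,"t13c"); 
d=grab("wrist","w13"); cv2.imwrite("pics/w13.png",d["img"][:,:,::-1])
E
```

```text
clock: 17.7
eef_pos: [541.1, -134.2, 178.0]
tool_rot: [-1.574, -0.004, -1.502]
force: [0.8, -0.3, -0.4]
width: 85.6
clock: 18.6
eef_pos: [418.8, 163.8, 174.3]
tool_rot: [-1.579, 0.0, -1.494]
force: [0.3, -0.9, -0.1]
width: 85.5
```

View pics/s13.png

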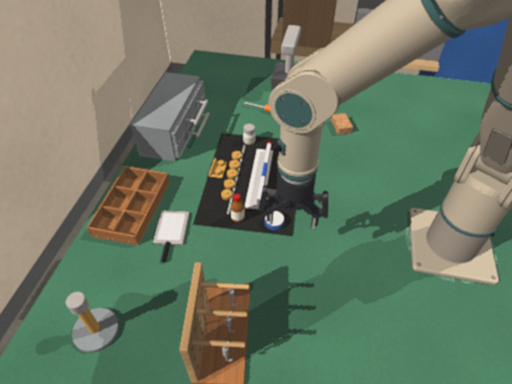

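View pics/t13c.png

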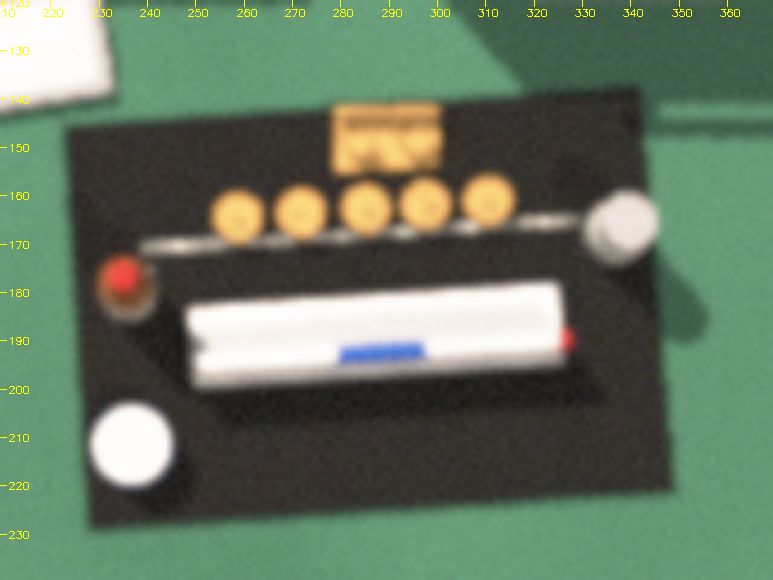

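View pics/w13.png

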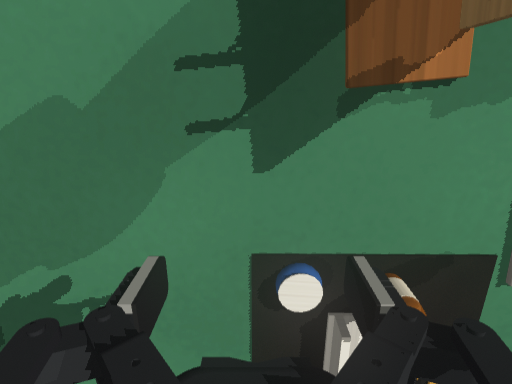

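```bash
python3 -m inch '[1,0,0,0,0,0,0, 1,0,0,0,0,0,0, 1,0,0,0,0,0,0]'; python3 -c "
from cell import finish_job
print(finish_job())"
```

```text
clock: 19.05
eef_pos: [419.7, 158.2, 174.4]
tool_rot: [-1.578, -0.002, -1.504]
force: [0.7, -0.4, -0.9]
width: 85.8
the job is handed in; nothing more can be done
None
```

The job is done and handed in at about 19 s on the robot's clock; `finish_job` gives no verdict.

- **Straightedge:** I drew it out level to the front by its red end, laid it flat on the table, let go and took it again by the middle. After the push it came back about 45 mm short of the line on the robot's side, laid flat on the mat and released.
- **Cups:** I pushed the five cups away from the robot with its edge. Wrist-camera measurements put the near rims of four cups within about 0.5 mm of the line's centre. The fifth was hidden from that camera, and the last top view shows it level with the others on the line.
- **Bystanders:** In that view the bottle, jar, tin and key guard are where they started. The warming plate, screwdriver and cork block looked unmoved in the side view, which I did not measure. The gripper was open and well clear of everything.
- **Small disagreement:** The arm's own travel and the camera differed by about 0.7 mm on the last gap to the line. I used the camera figure.

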